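# Index the dosing carousel and draw its plunger for the leak test

## Robot

A 6-joint arm with a two-finger parallel gripper is mounted at the origin on the work surface. World frame = base frame: x ahead of the robot, y to its left, z up, the work surface at z = 0. Lengths are in m, angles in rad, forces in N, time in s.
With the tool pointing down it reaches from about 0.425 to 1.125 m from the base axis. Payload 14.9 kg.
Tool frame: the origin (TCP) lies between the finger pads; the fingertips stand 17 mm ahead of it and the grasp point (between the pads) lies 2 mm behind it; z points along the fingers, y is the line along which they close (so a half turn about z gives the same grasp; the last joint's range is limited). The gripper opens to 91 mm and grips with 3 to 60 N. Pads are 32 mm wide; open, the fingers measure 118 mm over their backs; the gripper's body (76 mm by 178 mm) begins 60 mm behind the grasp point.
Start: joints at [1.175, 0.379, 1.734, -0, 1.028, -0.033], TCP at [0.248, 0.654, 0.191] pointing down, gripper open.
Joint ranges: [-2.77, 2.77], [-0.74, 2.19], [0, 2.66], [-1.06, 4.2], [0.31, 2.87], [-3.08, 3.08]. Speed limits (rad/s): [1.89, 1.89, 2.39, 3.14, 3.14, 3.14].

## Interface

Orientations are given as a unit quaternion [x, y, z, w].
In Python, from cell import ctrl gives the robot as it stands. Calls block until the motion is done:
- ctrl.reach(position, orientation): joint-space move of the TCP to a pose.
- ctrl.move_linear(position, rot=None, velocity=0.15): straight line of the TCP; rot=None keeps the orientation; velocity is the mean speed in m/s.
- ctrl.move_joints(angles): joint-space move.
- ctrl.open() and ctrl.close(): open the fingers fully, or close them until they stop; the grip force is fixed at half the most.
- ctrl.wait(seconds).
- ctrl.inverse_kinematics(position, orientation): joint angles nearest the present ones, or None.
- ctrl.observe(): the state.
- ctrl.capture(name): name is "scene" or "top" or "wrist"; returns the picture (400x640x3 uint8, blue, green, red); there is no depth.
- ctrl.camera_params(name): a dict with "fx", "fy", "cx", "cy" (pixels), "position" and "attitude" of the camera in the world. Camera axes: x right, y down, z forward; pixel columns grow to the right and rows downward; lengths in m; the calibration is good to about 2 mm. A picture is of the moment at which its call begins: read the wrist's pose just before it. camera_params takes no time and is no camera call; for the wrist camera it gives the pose at the moment of the call.
A pose or a line that the arm cannot do raises ctrl.PlanningError and nothing moves.
- ctrl.finish_job(): hands the job in; it is judged then, once.
The state is a dict: "t": time; "q": joint angles; "qd": joint speeds; "joint_efforts": joint torques, N m; "position": TCP position; "ee_rot": TCP orientation; "ft_force": force on the tool from outside, world axes, zero at the start; "wrist_torque": the same for the moment, N m; "gripper_width": finger opening in m; "gripper_force": force on a finger pad.
Only numpy, scipy, OpenCV 4.12 (cv2) and the standard library are available. Lean on these libraries where they do the work, as an engineer would, in place of code of your own. Each camera call takes 0.05 s, during which the arm holds its last target. There are 200 camera calls.

## Task

Get the green-knobbed dosing plunger ready for its leak test: turn the carousel (black handle) until the barrel with the green plunger clicks into its detent in front of the yellow draw-port pointer. Then pull the green plunger straight up about 32 mm, so that its whole yellow band shows above the barrel while the black band below it stays hidden, and finish while still holding it there in the gripper. Do not jam or force the plunger in its bore or pull it out, leave the red plunger seated, and do not disturb the other things on the table.

Things in the scene. Friction and masses are not known exactly. Their poses are not given: they have to be found in the camera images.
- carousel (a joint): angle of the carousel disc, rad, + anticlockwise seen from above; 0 at the start, the handle opposite the yellow pointer. Light friction; stops at -0.83 and +0.83; spring detents at -0.785 and +0.785 (45 degrees each way). About 0.12 to 0.06 rad before each, the spring must be pushed over a bump (some 4 N at the handle); nearer than that it draws the disc in once the handle is let go.
- carousel_axis (a point): on the carousel's upright axis, at the top face of the white disc (210 mm across), 61 mm above the table. x points away from the yellow pointer, z up. The fixed blue base is 250 mm across, 44 mm high, with blocks out to 165 mm from the axis at -x (pointer, 53 mm high) and +y (detent pawl, 62 mm high).
- handle (a point): centre of the carousel's black handle, an upright round post 18 mm in diameter and 56 mm high, standing on the disc 85 mm from the axis; this point is 34 mm above the disc, 22 mm below the post's top, 95 mm above the table. It goes round with the disc.
- draw_spot (a point): fixed point 70 mm from the axis towards the yellow pointer, 153 mm above the table: a barrel in its detent has its bore upright through this point; z points up along it. A seated plunger there has its knob's centre 2 mm above this point. The disc turns whichever way brings the green plunger here.
- green_knob (a point): centre of the green knob (upright cylinder, 24 mm in diameter, 24 mm high) of the plunger to draw: aluminium rod 16 mm in diameter, 100 mm long with the knob, 80 to 180 g, loose in its barrel; z up along it. Seated, this point is 155 mm above the table, the knob's underside 16 mm above the barrel; a yellow band lies 20 to 27 mm below the barrel's top, a black band from 37 mm down.
- red_knob (a point): centre of the red knob of the other plunger, same size, to be left seated. The two barrels are grey blocks 40 mm square, tops 127 mm above the table, with bores 17.2 mm wide and 60 mm deep, 70 mm from the carousel's axis and 45 degrees to either side of the point opposite the handle; either may hold the green plunger.
- flask: small conical glass flask with an aluminium cap, 100 mm across, 128 mm high; origin at the centre of its underside. Leave alone.
- dropper: amber bottle, 40 mm across, 85 mm high, origin at the centre of its underside. Leave alone.
- jar: glass jar, 72 mm across, 90 mm high, origin at the centre of its underside. Leave alone.
- stopper: orange stopper, 36 mm across, 30 mm high, origin at the centre of its underside. Leave alone.
- spoon: spoon lying flat, 170 mm long; origin at the middle. Leave alone.
- beaker: clear beaker, 70 mm across, 85 mm high, origin at the centre of its underside. Leave alone.

How it is judged:
By the outcome, as a careful person would: the job done as asked, in the order asked, and still so for the second after the job is handed in, while the arm keeps its last pose, push and grip.
It also fails if it takes over 45 s, if anything falls off the work surface, if the arm or the gripper's body presses on something with over 40 N, if the wrist force passes 120 N, or if a joint passes its speed limit or range.

## Working session

There is one attempt and no reset: what is moved stays moved. The work goes in short steps, each a Python script; the robot and the scene stay as the last script left them, time stands still between calls to the robot, and variables do not carry over. Pictures are saved under pics/ and viewed, at most 11 in all, crops included, and the job is handed in when it is done.

```bash
mkdir -p pics; ls
python3 - <<'E'
from cell import ctrl
import cv2
for n in("top","scene"):
    cv2.imwrite(f"pics/{n}0.png",ctrl.capture(n)); print(n,ctrl.camera_params(n))
print(ctrl.observe())
E
```

```text
pics
top {'fx': 424.4714021474857, 'fy': 424.4714021474857, 'cx': 320.95408320930784, 'cy': 199.3185915449689, 'position': array([ 0.37932852, -0.00996238,  1.64160356]), 'attitude': array([ 0.70711813, -0.70375532,  0.04772318, -0.0493447 ])}
scene {'fx': 365.97222003831655, 'fy': 365.97222003831655, 'cx': 310.94379148686625, 'cy': 195.73885717631794, 'position': array([1.21172402, 0.4723697 , 0.7280366 ]), 'attitude': array([ 0.40650191,  0.80513483, -0.38986013, -0.18580416])}
{'t': 0.1, 'q': array([ 1.17469740e+00,  3.79347046e-01,  1.73471976e+00,  9.97928931e-06,
        1.02849357e+00, -3.33284604e-02]), 'qd': array([-0.00011533, -0.00023743, -0.00143922,  0.00085448, -0.00107913,
        0.00080843]), 'joint_efforts': array([ 9.95562514e-04, -7.65040684e+01, -4.35290515e+01,  6.51659374e-02,
        3.97768000e-02, -5.66871051e-05]), 'position': array([0.24828315, 0.65408838, 0.1904615 ]), 'ee_rot': array([ 1.80394767e-01,  9.83594171e-01, -4.71840596e-04, -1.07269675e-04]), 'ft_force': array([ 0.81109755, -0.23767621, -0.42765131]), 'wrist_torque': array([ 0.0155026 ,  0.07778934, -0.00398158]), 'gripper_force': 0.0, 'gripper_width': 0.09116184894746909}
```

View pics/top0.png

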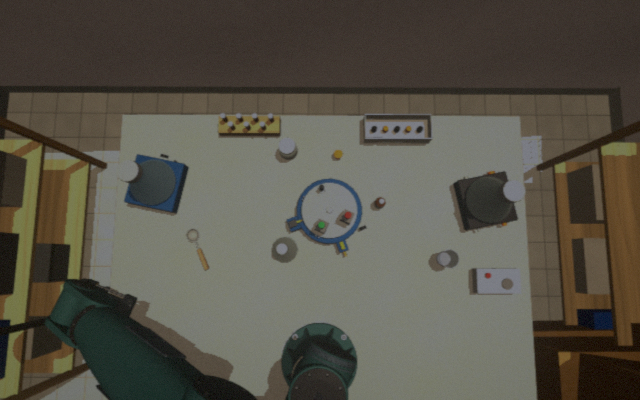

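View pics/scene0.png

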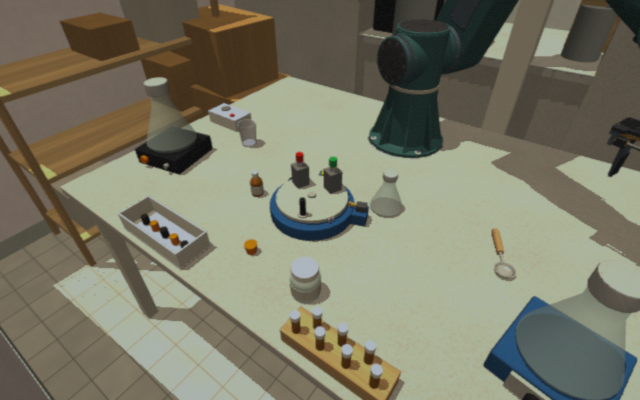

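The top view shows the carousel axis near (329,212), handle (321,187), green knob (320,227), red knob (347,217), pointer (342,246) and pawl (295,225). Green therefore needs a + (anticlockwise) turn. Next I'll get a rough position and take a close look with the wrist camera.

```bash
cat > h.py <<'E'
import numpy as np, cv2
from scipy.spatial.transform import Rotation as R
from cell import ctrl
def ray(p,uv,z):
    d=R.from_quat(p["attitude"]).apply([(uv[0]-p["cx"])/p["fx"],(uv[1]-p["cy"])/p["fy"],1])
    return (p["position"]+d*(z-p["position"][2])/d[2])
def proj(p,X):
    c=R.from_quat(p["attitude"]).inv().apply(np.asarray(X)-p["position"])
    return np.array([p["cx"]+p["fx"]*c[0]/c[2],p["cy"]+p["fy"]*c[1]/c[2]])
def quat(yaw):  # tool down, closing axis (tool y) at world angle yaw
    y=np.array([np.cos(yaw),np.sin(yaw),0]);z=np.array([0,0,-1.]);return R.from_matrix(np.c_[np.cross(y,z),y,z]).as_quat()
E
python3 - <<'E'
from h import *
p=ctrl.camera_params("top")
for n,uv,z in[("axis",(329,212),.05),("handle",(321,187),.117),("green",(320,224),.167),("red",(348,215),.167),("pointer",(342,246),.05),("pawl",(295,225),.06),("flask",(283,249),.06)]: print(n,ray(p,uv,z))
a=ray(p,(329,212),.05)
q0=ctrl.observe()["ee_rot"]; print(R.from_quat(q0).as_matrix().round(2))
w=ctrl.camera_params("wrist"); o=ctrl.observe(); print("cam in tool",R.from_quat(q0).inv().apply(w["position"]-o["position"]), (R.from_quat(q0).inv()*R.from_quat(w["attitude"])).as_matrix().round(2),w["fx"])
E
```

```text
axis [ 0.55124728 -0.03632804  0.05      ]
handle [ 0.63537519 -0.0058841   0.117     ]
green [ 0.49648987 -0.00317644  0.167     ]
red [ 0.52839788 -0.10069769  0.167     ]
pointer [ 0.42403519 -0.08508672  0.05      ]
pawl [0.5008125  0.09056478 0.06      ]
flask [0.41165089 0.13381566 0.06      ]
[[-0.93  0.35 -0.  ]
 [ 0.35  0.93 -0.  ]
 [ 0.   -0.   -1.  ]]
cam in tool [ 0.07193941  0.00029579 -0.1927252 ] [[ 0.   -0.97 -0.26]
 [ 1.    0.    0.  ]
 [-0.   -0.26  0.97]] 289.66643452378116
```

Run:
```python
from h import *
o=ctrl.observe(); p0=o["position"]
ctrl.move_linear([p0[0],p0[1],.33],velocity=.25)
q=quat(np.radians(-70)); ctrl.reach([.56,-.03,.38],q)
p=ctrl.camera_params("wrist"); im=ctrl.capture("wrist"); np.save("w1.npy",[p["cx"],p["cy"],p["fx"],p["fy"],*p["position"],*p["attitude"]])
cv2.imwrite("pics/w1.png",im); o=ctrl.observe(); print(o["t"],o["q"],o["position"])
for n,X in dict(axis=(.551,-.036,.061),handle=(.635,-.006,.117),green=(.496,-.003,.167),red=(.528,-.1,.167)).items(): print(n,proj(p,X))
```

```text
3.5167 [-9.41369161e-02 -2.15482585e-02  1.85571827e+00  3.97586982e-05
  1.30752890e+00  1.12642745e+00] [ 0.56010889 -0.02946836  0.37991877]
axis [318.23436093 175.84837992]
handle [319.02781471 123.46323335]
green [284.47035521 214.86277021]
red [354.16812488 217.0587296 ]
```

View pics/w1.png

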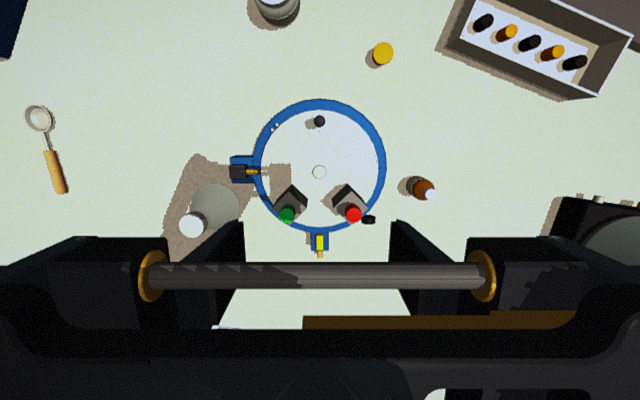

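The wrist view shows the axis hub at (319,172), handle top near (320,120), green knob (288,213), red knob (354,213) and pointer (320,243). Next I'll fit axis and yaw by least squares.

Run:
```python
from h import *
from scipy.optimize import least_squares
v=np.load("w1.npy"); p=dict(zip(("cx","cy","fx","fy"),v)); p["position"]=v[4:7];p["attitude"]=v[7:]
im=cv2.imread("pics/w1.png"); h=cv2.cvtColor(im,cv2.COLOR_BGR2HSV)
def cen(m,x0,x1,y0,y1):
    s=np.zeros_like(m); s[y0:y1,x0:x1]=m[y0:y1,x0:x1]; M=cv2.moments(s,True); return np.array([M["m10"],M["m01"]])/M["m00"],M["m00"]
g,ga=cen(cv2.inRange(h,(45,120,50),(80,255,255)),270,305,195,230)
r,ra=cen(cv2.inRange(h,(0,150,80),(8,255,255))|cv2.inRange(h,(172,150,80),(180,255,255)),335,370,195,230)
b,ba=cen(cv2.inRange(h,(95,120,30),(125,255,255)),240,400,90,240)
print(g,ga,r,ra)
def pts(t):
    a=np.array([t[0],t[1],0]);f=lambda rr,ph,z:a+[rr*np.cos(t[2]+ph),rr*np.sin(t[2]+ph),z]
    q=3*np.pi/4
    return [f(0,0,.061),f(.085,0,.117),f(.07,q,.160),f(.07,-q,.160)]
obs=np.array([(319.3,171.8),(320,119.5),g,r])
s=least_squares(lambda t:(np.array([proj(p,X) for X in pts(t)])-obs).ravel(),[.551,-.036,.36])
print(s.x,np.degrees(s.x[2])); print(s.fun.reshape(-1,2).round(1))
cv2.imwrite("pics/w1c.png",cv2.resize(im[90:260,230:400],None,fx=3.5,fy=3.5,interpolation=cv2.INTER_CUBIC))
```

```text
[286.11052632 214.84736842] 190.0 [353.375 214.225] 200.0
[ 0.55938332 -0.03495357  0.3517682 ] 20.154833329089083
[[ 0.  -0.6]
 [-0.2  1.2]
 [ 0.5 -0.7]
 [-0.3 -0.1]]
```

View pics/w1c.png

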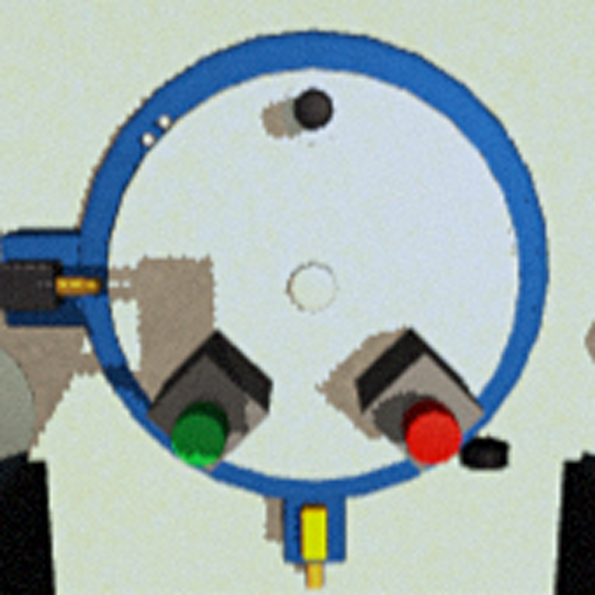

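```bash
cat >> h.py <<'E'
A=np.array([.559,-.035]); TH=np.radians(20.1)
def hp(a,z,r=.085): return [A[0]+r*np.cos(TH+a),A[1]+r*np.sin(TH+a),z]
E
python3 - <<'E'
from h import *
q=quat(TH-np.pi/2)
ctrl.reach(hp(0,.22),q); ctrl.move_linear(hp(0,.10),velocity=.12)
ctrl.close(); o=ctrl.observe(); print(o["t"],o["gripper_width"],o["gripper_force"],o["ft_force"])
for a in np.linspace(0,.775,9)[1:]:
    ctrl.move_linear(hp(a,.10),rot=quat(TH+a-np.pi/2),velocity=.06)
    o=ctrl.observe(); print(round(a,3),o["t"],o["ft_force"].round(1),round(o["gripper_width"],4))
ctrl.open(); ctrl.wait(.4)
ctrl.move_linear(hp(.775,.22),velocity=.2); ctrl.reach(hp(.775,.32,.02),quat(TH+.775-np.pi/2))
cv2.imwrite("pics/w2.png",ctrl.capture("wrist")); print(ctrl.observe()["t"])
p=ctrl.camera_params("wrist"); np.save("w2.npy",[p["cx"],p["cy"],p["fx"],p["fy"],*p["position"],*p["attitude"]])
E
```

```text
6.7833 0.00075340804670134 0.0 [-0.73539286  0.30990249  0.38672562]
0.097 7.0667 [ 1.5  0.  -0.6] 0.0003
0.194 7.35 [-0.   0.2  0.4] 0.0004
0.291 7.6333 [ 0.4 -0.   0.6] 0.0006
0.388 7.9167 [ 0.2  0.2 -0.1] 0.0001
0.484 8.2 [ 0.7 -0.7 -0.2] 0.0005
0.581 8.4833 [ 0.6 -0.6  0.4] 0.0009
0.678 8.7667 [-0.2  0.1  0. ] 0.0008
0.775 9.05 [ 0.3 -0.8  0.9] 0.0002
12.1917
```

View pics/w2.png

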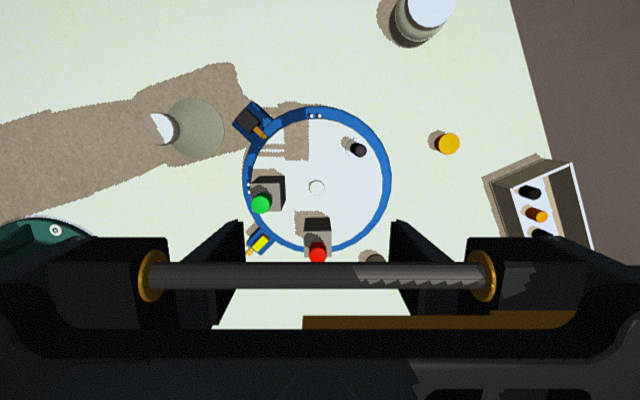

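The picture shows the disc unturned (hub (317,187), handle (357,148), green (260,203)). The grip closed on nothing, so I'll check the geometry before retrying.

Run:
```python
from h import *
v=np.load("w2.npy"); p=dict(zip(("cx","cy","fx","fy"),v)); p["position"]=v[4:7];p["attitude"]=v[7:]
print("axis",ray(p,(316.5,187),.061),"handle top",ray(p,(359,149),.117),"green",ray(p,(260,202),.162), "pred handle",hp(0,.117))
ctrl.reach(hp(0,.22),quat(TH-np.pi/2)); o=ctrl.observe(); print(hp(0,.22),o["position"],R.from_quat(o["ee_rot"]).as_matrix().round(3),o["gripper_width"])
p=ctrl.camera_params("wrist");cv2.imwrite("pics/w3.png",ctrl.capture("wrist"))
print("px handle",proj(p,hp(0,.117)),"tcp",proj(p,o["position"]),"hub",proj(p,[*A,.061])); o=ctrl.observe();print(o["t"])
```

```text
axis [ 0.55879534 -0.0340521   0.061     ] handle top [ 0.63749889 -0.00138392  0.117     ] green [ 0.49608574 -0.00254001  0.162     ] pred handle [np.float64(0.6388230114280503), np.float64(-0.005788925960222634), 0.117]
[np.float64(0.6388230114280503), np.float64(-0.005788925960222634), 0.22] [ 0.63844388 -0.00542217  0.21931343] [[ 0.938  0.346 -0.001]
 [ 0.346 -0.938  0.   ]
 [-0.001 -0.001 -1.   ]] 0.0914311162697229
px handle [316.99135401 198.68422087] tcp [316.44361932 233.61842432] hub [316.66422128 251.43950609]
13.025
```

View pics/w3.png

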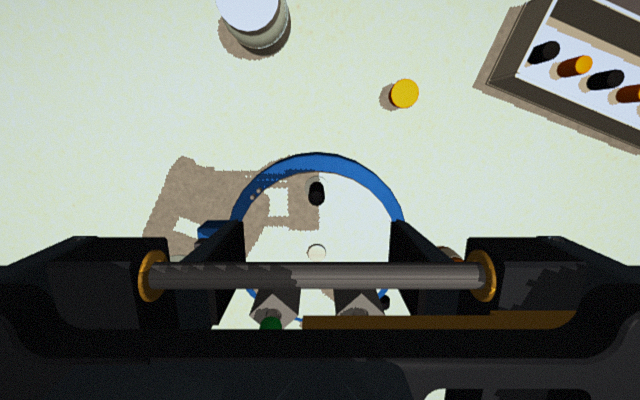

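Handle top is at about (316,199), which matches the prediction of (317,199), so x/y is right. I'll descend again and check the pose and the closing step.

Run:
```python
from h import *
ctrl.move_linear(hp(0,.10),velocity=.12)
o=ctrl.observe(); print(o["t"],o["position"],hp(0,.1),o["gripper_width"],o["ft_force"])
cv2.imwrite("pics/w4.png",np.vstack([ctrl.capture("wrist")[100:360],ctrl.capture("scene")[120:300]]))
ctrl.close(); o=ctrl.observe(); print(o["t"],o["position"],o["gripper_width"],o["gripper_force"],o["ft_force"])
```

```text
14.175 [ 0.63939257 -0.00578454  0.10080688] [np.float64(0.6388230114280503), np.float64(-0.005788925960222634), 0.1] 0.09154391781165169 [0.22792665 0.20651102 0.50526299]
15.6417 [ 0.6388249  -0.00576249  0.09998255] 0.0006442708873177554 0.0 [-0.26846437  0.09474201  1.45059394]
```

View pics/w4.png

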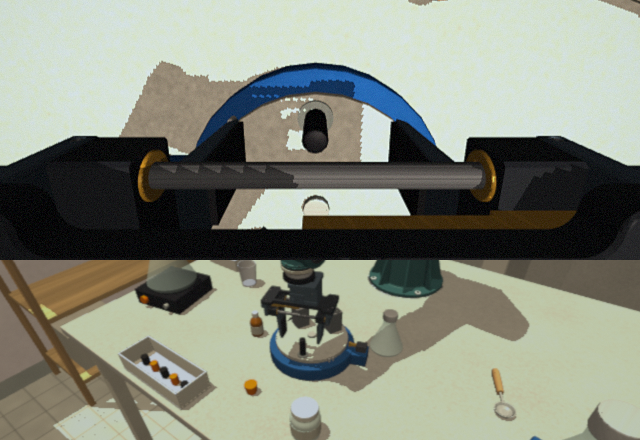

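The pads appear to stop above the post. I'll check the fingertip heights in the scene camera.

Run:
```python
from h import *
p=ctrl.camera_params("scene"); im=cv2.imread("pics/w4.png")[260:]; 
y=np.array([.346,-.938,0])
x=np.array([.938,.346,0])
s=5;c=cv2.resize(im[20:120,230:370],None,fx=s,fy=s,interpolation=cv2.INTER_CUBIC)
def mk(X,col):
    u=proj(p,X); u=((u-[230,140])*s).astype(int); cv2.circle(c,tuple(map(int,u)),4,col,-1)
t=np.array([.639,-.006,.1])
for sg in(-1,1):
  for dx in(-.016,.016): mk(t+sg*y*.0457+x*dx-[0,0,.017],(0,0,255))
mk(t,(0,255,255))
mk(hp(0,.117),(0,255,0)); mk(hp(0,.061),(0,255,0)); mk([*A,.061],(255,0,255))
cv2.imwrite("pics/s4.png",c)
w=ctrl.camera_params("wrist"); print(proj(w,hp(0,.117)),proj(w,hp(0,.061)))
```

```text
[316.4386116 242.9097042] [316.46402106 217.13444773]
```

View pics/s4.png

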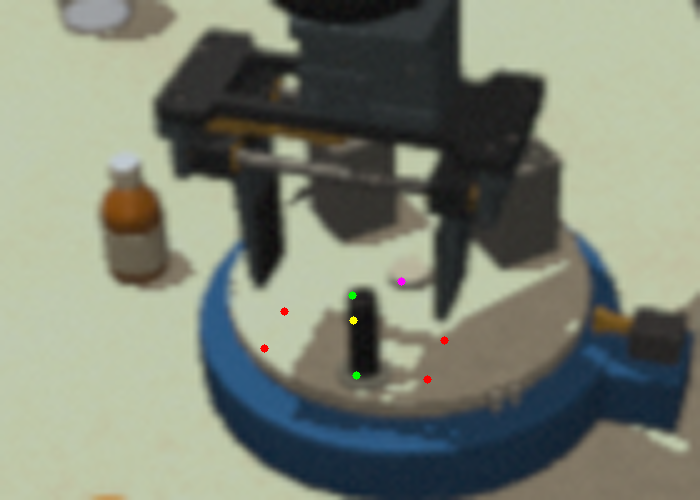

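The red markers show where the tips should be. The real tips at (262,285) and (442,318) sit about 30 mm higher than stated, with no sideways offset, which explains the miss. TCP z = 0.08 is safe either way.

Run:
```python
from h import *
ctrl.open(); ctrl.move_linear(hp(0,.08),velocity=.08)
o=ctrl.observe(); print(o["t"],o["position"],o["ft_force"].round(1))
ctrl.close(); o=ctrl.observe(); print(o["t"],o["gripper_width"],o["gripper_force"],o["ft_force"].round(1))
if o["gripper_width"]>.012:
  for a in np.linspace(0,.775,6)[1:]:
    ctrl.move_linear(hp(a,.08),rot=quat(TH+a-np.pi/2),velocity=.05)
    o=ctrl.observe(); print(round(a,3),o["t"],o["ft_force"].round(1),round(o["gripper_width"],4))
```

```text
17.4333 [ 0.63828823 -0.00576505  0.07912316] [-0.1  0.3  0.4]
18.5583 0.01709538605314005 29.999951720237732 [ 0.3  0.3 -0.6]
0.155 18.975 [ 1.6  1.1 -1. ] 0.0167
0.31 19.3917 [ 2.3  2.  -2.4] 0.0172
0.465 19.8083 [ 2.3  5.  -3.6] 0.0169
0.62 20.225 [ 3.6  6.  -3.3] 0.017
0.775 20.6417 [-0.2  8.7 -1.3] 0.0166
```

The handle is gripped and turned. Next: release it, let the detent pull in, and measure the green knob from above the draw spot.

```bash
cat >> h.py <<'E'
from scipy.optimize import least_squares
D=A-.07*np.array([np.cos(TH),np.sin(TH)]); QD=quat(np.radians(-115))
def findknob(p,im):
    h=cv2.cvtColor(im,cv2.COLOR_BGR2HSV); m=cv2.inRange(h,(45,110,30),(80,255,255))
    n,l,st,c=cv2.connectedComponentsWithStats(m); d=proj(p,[*D,.16])
    k=min((i for i in range(1,n) if st[i,4]>60),key=lambda i:np.hypot(*(c[i]-d)))
    t=np.linspace(0,2*np.pi,40); ring=.012*np.c_[np.cos(t),np.sin(t)]
    def f(v):
        P=np.array([proj(p,[v[0]+a,v[1]+b,z]) for z in(.143,.167) for a,b in ring],np.float32)
        M=cv2.moments(cv2.convexHull(P)); return np.array([M["m10"],M["m01"]])/M["m00"]-c[k]
    s=least_squares(f,D,diff_step=1e-3); return s.x,st[k],c[k]
E
python3 - <<'E'
from h import *
ctrl.open(); ctrl.wait(.2); print(ctrl.observe()["t"])
ctrl.move_linear(hp(.775,.2),velocity=.25)
ctrl.reach([*D,.22],QD)
p=ctrl.camera_params("wrist"); im=ctrl.capture("wrist"); o=ctrl.observe(); print(o["t"],o["q"].round(2),o["position"])
cv2.imwrite("pics/w5.png",im); print("draw",D,findknob(p,im),"pred px",proj(p,[*D,.155]))
E
```

```text
22.025
23.9417 [-0.17  0.01  2.12  0.    1.01  1.84] [ 0.49331981 -0.05887019  0.21954427]
draw [ 0.4932634  -0.05905618] (array([ 0.49315883, -0.05777799]), array([303, 195,  27,  30, 628], dtype=int32), array([315.82484076, 209.91878981])) pred px [317.04879865 208.54132707]
```

View pics/w5.png

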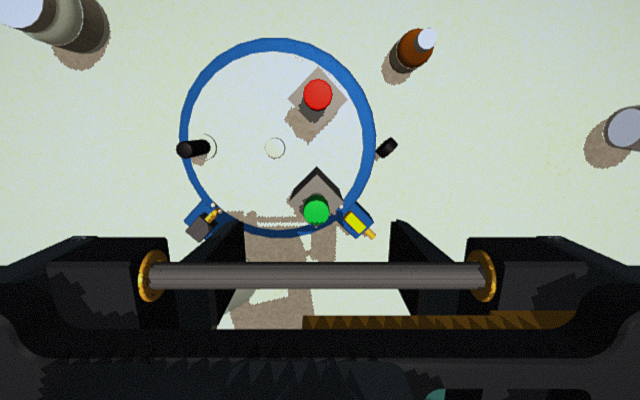

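Green (316,210) is at the draw spot next to the pointer (356,222), within 1.3 mm of the prediction. Red is seated at (318,95). Next I'll descend on the knob and grip.

Run:
```python
from h import *
K=np.array([.4932,-.0582])
ctrl.move_linear([*K,.117],velocity=.12); o=ctrl.observe(); print(o["t"],o["position"],o["ft_force"].round(1))
ctrl.close(); o=ctrl.observe(); print(o["t"],o["position"],o["gripper_width"],o["gripper_force"],o["ft_force"].round(2),o["wrist_torque"].round(2))
c=ctrl.capture("scene"); p=ctrl.camera_params("scene"); u=proj(p,[*K,.14]).astype(int)
cv2.imwrite("pics/s6.png",cv2.resize(c[u[1]-45:u[1]+40,u[0]-50:u[0]+60],None,fx=6,fy=6,interpolation=cv2.INTER_CUBIC))
```

```text
24.95 [ 0.49368552 -0.05825408  0.11759157] [ 0.1  1.3 -0.4]
25.9917 [ 0.49319297 -0.05818254  0.11699688] 0.02320563866795471 29.999968707561493 [0.05 0.62 0.27] [ 0.02  0.22 -0.03]
```

View pics/s6.png

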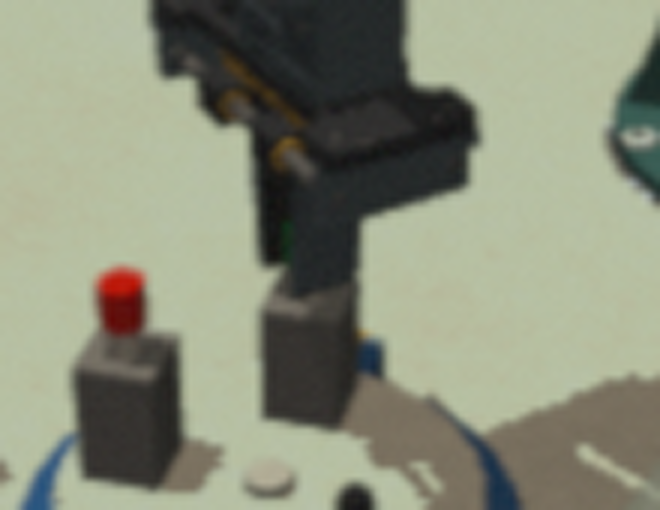

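The knob is gripped just above the barrel, with almost no side force. I'll pull up in monitored steps, correcting sideways if force builds.

Run:
```python
from h import *
o=ctrl.observe(); x,y=.4932,-.0582
for dz in (.004,.010,.018,.026,.032):
    ctrl.move_linear([x,y,.117+dz],velocity=.02); o=ctrl.observe(); f=o["ft_force"]
    print(dz,round(o["t"],2),o["position"].round(4),f.round(2),round(o["gripper_width"],4))
    if np.hypot(*f[:2])>6 or abs(f[2])>10: print("STOP"); break
c=ctrl.capture("scene"); p=ctrl.camera_params("scene"); u=proj(p,[x,y,.14]).astype(int)
cv2.imwrite("pics/s7.png",cv2.resize(c[u[1]-45:u[1]+40,u[0]-50:u[0]+60],None,fx=7,fy=7,interpolation=cv2.INTER_CUBIC))
```

```text
0.004 26.39 [ 0.4933 -0.0582  0.1212] [-0.61  0.98 -0.73] 0.0229
0.01 26.84 [ 0.4933 -0.0582  0.1271] [ 0.72 -0.19 -0.11] 0.0232
0.018 27.39 [ 0.4932 -0.0582  0.1351] [ 0.85  0.02 -0.54] 0.0232
0.026 27.94 [ 0.4932 -0.0582  0.1431] [-1.08 -0.66 -1.93] 0.0234
0.032 28.39 [ 0.4933 -0.0582  0.1491] [ 0.22  0.59 -1.06] 0.0232
```

View pics/s7.png

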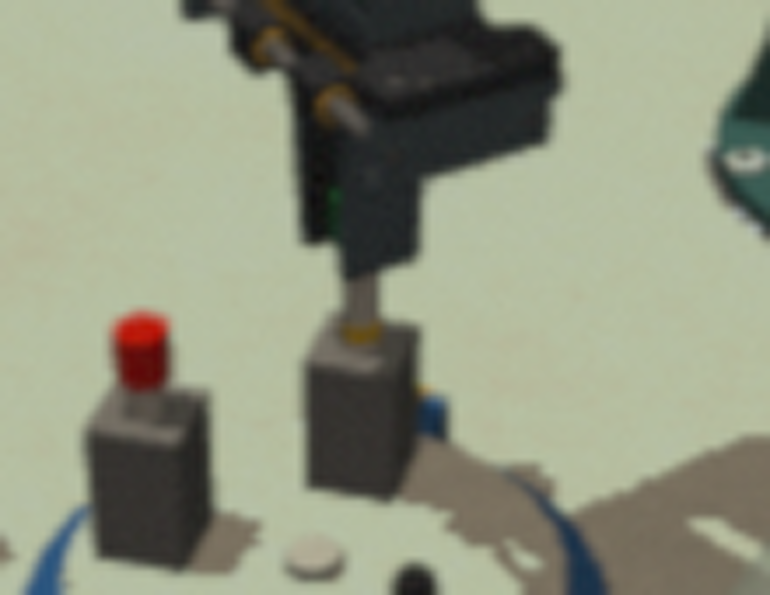

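The picture shows the yellow band at (362,332) fully above the barrel with no black visible, and red still seated at (141,350). The forces are small, so I'm handing in.

```bash
python3 -c "
from cell import ctrl
print(ctrl.finish_job())"
```

```text
the job is handed in; nothing more can be done
None
```

I handed the job in with the green barrel in front of the pointer and its plunger held 32 mm up in the gripper: the yellow band shows, the black band is hidden, and red is still seated. My first grip on the handle closed on nothing because the fingertips sit about 30 mm higher than stated; I allowed for that afterwards, and the forces I read while turning and pulling stayed below about 10 N.

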